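# Release the transport locks of a packing-room scale and fit its dish

### The arm

A 6-joint arm with a two-finger parallel gripper is mounted at the origin on the work surface. World frame = base frame: x ahead of the robot, y to its left, z up, the work surface at z = 0. Lengths are in mm, angles in rad, forces in N, time in s.
With the tool pointing down it reaches from about 275 to 1000 mm from the base axis. Payload 8.4 kg.
Tool frame: the origin (TCP) lies at the very end of the fingers, on their centre line; the grasp point (between the pads) lies 19 mm behind it; z points along the fingers, y is the direction in which the jaws open and shut (so a half turn about z gives the same grasp; the last joint's range is limited). The gripper opens to 85 mm and grips with 20 to 120 N. Pads are 22 mm wide; open, the fingers measure 114 mm over their backs; the gripper's body (76 mm by 85 mm) begins 54 mm behind the grasp point. The pads swing forward as they close: fully open they stand 13 mm farther back than shut.
Start: joints at [-0.002, 0.353, 1.633, -0, 1.155, -0.002], TCP at [625.002, -0, 231.281] pointing down, gripper open.
Joint ranges: [-2.63, 2.63], [-0.92, 2.1], [0.06, 2.66], [-1.3, 4.44], [0, 2.69], [-3.02, 3.02]. Speed limits (rad/s): [2.22, 2.22, 2.79, 3.14, 3.14, 3.14].

### API

Orientations are given as [roll, pitch, yaw] about the fixed x, y, z axes, in that order (R = Rz(yaw) Ry(pitch) Rx(roll)).
In Python, from rig import sense, grab_frame, get_calibration, sign_off, boxes_of, trace gives the robot as it stands.
- The arm moves only by the tool servo_tool, never from a script. Its argument "rows" is a list of rows, each a list of 3 entries, a list of its own where there are three numbers: the finger opening in mm, from 0 to 85.4, then the shift along the tool's x, y, z in mm, then the turn, a rotation vector about the tool's x, y, z in degrees. A call has 1 to 8 rows; each row shifts and turns the commanded pose from where the row before left it, along the tool's axes as they then stand; what a row does not reach is not made up. A row lasts 1/8 s, in which the tool goes at most 62.5 mm and 10.7 degrees, less where a joint would pass 70% of its speed; a pose out of reach is approached as far as the arm can. A call is refused whole if a number of a shift passes 62.5 or a number of a turn 10.7, either way. A call with a gripper value outside its range is refused whole. The fingers move at their own pace and stop on an object; "force" is the grip in N (left out, the last holds). Time passes only in rows, so rows that do not move let the fingers close. It gives the time, the measured TCP pose, the force and the opening at its end, in the units of the state.
- sense(): the state, without advancing time (a new reading comes with each control period).
- grab_frame(name): name is "scene" or "side" or "wrist"; returns the picture (400x640x3 uint8, blue, green, red); there is no depth.
- get_calibration(name): a dict with "intrinsics" (3x3 intrinsics, pixels), "world_to_cam" (4x4, takes a point from world to camera coordinates). Camera axes: x right, y down, z forward; pixel columns grow to the right and rows downward; lengths in mm; the calibration is good to about 2 mm. A picture is of the moment at which its call begins: read the wrist's pose just before it. get_calibration takes no time and is no camera call; for the wrist camera it gives the pose at the moment of the call.
- sign_off(): hands the job in, once; it reports no verdict.
Trained networks look in the newest picture that a camera, given by its name, has taken for a name from the list of things; names that differ only in an ending like _2 or _b are one class to them, and where a whole thing is asked for, a point or a joint stands for the part that bears it (a point fixed in the world has none). Each returns a list of dicts, best first, with "conf" (0 to 1); they miss things now and then, are a little off and sometimes report something else, mostly with a low value. They report only what shows in the picture. A call takes as long as a camera call. They do not tell look-alikes from the thing itself.
- boxes_of(camera, thing): "centre" ([x, y, z] in mm, in the coordinates of the camera as it stood for that picture, good to about 4 mm: the middle of the surface that is visible of it).
- trace(camera, thing): "mask" (400x640 bool, what is visible of it).
The state is a dict: "clock": time; "qpos": joint angles; "qvel": joint speeds; "joint_efforts": joint torques, N m; "eef_pos": TCP position; "tcp_rot": TCP orientation; "contact_force": force on the tool from outside, world axes, zero at the start; "wrist_torque": the same for the moment, N m; "opening": opening from 0.0 (shut) to 1.0 (fully open).
Only numpy, scipy, OpenCV 4.12 (cv2) and the standard library are available. Lean on these libraries where they do the work, as an engineer would, in place of code of your own. Each camera call takes 0.05 s, during which the arm holds its last target. There are 200 camera calls.

### The job

The bench scale is still locked for transport and its weighing dish is off. With the yellow slotted driver from the wooden block, turn both red lock screws anticlockwise fully to their stops, so that their slots line up with the green marks, put the driver back upright in its hole in the block, and set the steel dish gently into the scale's cradle, flat between the corner tabs with its black grips to the front and back. Keep the gripper itself off the scale and leave everything else where it is.

Things in the scene. Friction and masses are not known exactly. Their poses are not given: they have to be found in the camera images.
- scale: fixed bench scale, white and grey, 230 (x) x 210 (y) x 60 mm high without its cradle; origin on the table under the housing's centre, x from the display edge (robot's side) to the back, y to its left; weighing axis 25 mm behind the origin (+x). Two red lock screws lie in round wells, flush with the grey top; red marks beside them along y (locked), green marks along x (free)
- lock_left (a joint): angle of the left (+y of the scale) transport-lock screw, rad: 0 = locked, slot along the scale's y; grows anticlockwise seen from above to a hard stop at 1.57 = free, slot along the scale's x; stays where it is left, stiff with about 0.12 N m of friction; starts somewhere from 0 to 0.35
- lock_right (a joint): the same for the right (-y of the scale) lock screw
- lock_left_head (a point): middle of the left screw's head, on its turning axis at the top face (60 mm above the table); turns with the screw, y along the slot. Red head 34 mm across; straight slot 8 mm wide, 28 mm long (closed at both ends by the rim) and 8 mm deep. The screws stand 58 mm left and right of the weighing axis
- lock_right_head (a point): the same for the right screw
- cradle_seat (a point): centre of the dish's seat, midway between the four rubber buffers at their tops, 75 mm above the table, on the weighing axis; axes as the scale's. The cradle is an aluminium X on a post with an upturned L-shaped tab at each corner, tops 13 mm above the seat, leaving 147 mm (x) by 187 mm (y) between them
- driver: loose slotted driver, 130 mm long, 0.13 kg, standing in the block blade down; origin at the middle of the blade's tip, z up to the handle, x along the blade's width. Blade 20 mm wide (x), 4 thick (y), 16 long; shank 9 mm thick; black collar 38 mm across, 55 to 62 mm above the tip; yellow handle 32 (x) x 28 (y) mm, 62 to 130 mm above the tip
- block: fixed wooden tool block, 70 (x) x 150 (y) x 80 mm high, origin under its centre; a blue-ended bradawl fixed in its other hole (+y end) reaches 100 mm above the table
- block_hole (a point): centre of the mouth of the driver's hole on the block's top face, 80 mm above the table and 40 mm towards -y from the block's middle: round, 28 mm wide, 70 mm deep; the driver hangs in it by its collar with the blade's tip 25 mm above the table
- dish: loose steel weighing dish, open tray 140 (x) x 180 (y) x 30 mm high, wall 4 mm, 0.2 to 0.4 kg; origin under the centre of its floor; at the middle of each long side (x = +68 and -68 mm) an upright black grip to pinch from above, 10 mm thick (x), 64 mm wide (y), from 10 to 50 mm above the underside; either way round fits the cradle
- sachets_near: bystander: pile of brown spice sachets, 85 x 65 x 24 mm, in front of the scale
- sachets_far: bystander: pile of brown spice sachets, 85 x 65 x 40 mm, at the back left
- check_weight: bystander: brass check weight with a knob, 42 mm across, 70 mm high, origin under it
- spice_jar: bystander: amber jar with green cap, 60 mm across, 95 mm high, origin under it
- marker: bystander: marker pen lying in front, 130 mm long
Not all that is in view belongs to the job. Leave any orange look-alike of the dish alone. What is shaped like the driver but orange is not meant.

How it is judged (in metres and radians):
On the way:
1. both lock screws are turned to their stops (within 6 degrees) (value of joint each of lock_left, lock_right above 1.46 rad), for 0.2 s.
At the end, for the whole second after the job is handed in: Both locks above 1.46 rad; driver upright (0.1 rad) in its block hole, tip height within 4 mm, within 10 mm of the hole axis; dish flat on the cradle inside its tabs: height within 3 mm, centre within 7 mm, tilt under 0.05 rad, grips front and back within 0.15 rad; both at rest (all of step 1 and horizontal distance between driver and block_hole below 0.01 m and z of driver in the frame of block between 0.021 and 0.029 m and angle between driver's own z axis and vertical below 0.1 rad and horizontal distance between dish and cradle_seat below 0.007 m and z of dish in the frame of cradle_seat between -0.003 and 0.003 m and angle between dish's own z axis and vertical below 0.05 rad and angle between the x axis of dish and the x axis of scale, either way round below 0.15 rad and linear speed of each of dish, driver below 0.02 m/s); the robot touches nothing.
It fails at once if the gripper or arm touches the scale, its screws or its cradle (over 3 N) (contact force between any of the fingers, the arm and scale above 3 N).
It fails at once if the dish is dropped onto the scale (faster than 0.35 m/s within 20 mm of its seat) (linear speed of dish above 0.35 m/s and horizontal distance between dish and cradle_seat below 0.05 m and z of dish in the frame of cradle_seat below 0.02 m).
It fails at once if a bystander is moved by more than 20 mm (distance of any of sachets_near, sachets_far, check_weight, spice_jar, marker from where it was at the start of the episode above 0.02 m).
It also fails if it takes over 72 s, if anything falls off the work surface, if the arm or the gripper's body presses on something with over 40 N, if the wrist force passes 120 N, or if a joint passes its speed limit or range.

## Working session

There is one attempt and no reset: what is moved stays moved. The work goes in short steps, Python scripts to look and compute and a tool call to move; the robot and the scene stay as the last step left them, time stands still between calls to the robot, and variables do not carry over. Pictures are saved under pics/ and viewed, about 8 in all and at most 12, crops included, and the job is handed in when it is done.

Besides the shell and the picture viewer there is one more tool, called after "Request:" by a JSON object that holds its "name" and its "arguments". servo_tool: Moves the arm, as the interface text tells. Its arguments: {"type":"object","properties":{"rows":{"type":"array","items":{"type":"array"}},"force":{"type":"number"}},"required":["rows"]}

```bash
mkdir -p pics; ls; cat > h.py <<'E'
import numpy as np,cv2
from rig import *
def w(cam,p,c=None):
    T=np.array((c or get_calibration(cam))['world_to_cam']);R=T[:3,:3];t=T[:3,3]
    return R.T@(np.array(p)-t)
def ray(cam,uv,z,c=None):
    c=c or get_calibration(cam);T=np.array(c['world_to_cam']);K=np.array(c['intrinsics'])
    R=T[:3,:3];o=-R.T@T[:3,3];d=R.T@np.linalg.inv(K)@np.array([uv[0],uv[1],1.])
    return o+d*(z-o[2])/d[2]
def proj(cam,p,c=None):
    c=c or get_calibration(cam);T=np.array(c['world_to_cam']);K=np.array(c['intrinsics'])
    q=K@(T[:3,:3]@np.array(p)+T[:3,3]);return q[:2]/q[2]
E
python3 - <<'E'
from h import *
np.set_printoptions(precision=1,suppress=True)
a=grab_frame("scene")
for n in ["scale","lock_left_head","lock_right_head","driver","block","dish","check_weight","spice_jar","sachets_near"]:
    for b in boxes_of("scene",n)[:3]: print(n,round(b['conf'],2),w("scene",b['centre']))
cv2.imwrite("pics/1.png",a)
b=grab_frame("side");cv2.imwrite("pics/2.png",b)
s=sense();print(s)
E
```

```text
pics
scale 0.62 [650.9 -43.   67.2]
lock_right_head 0.52 [637.2 -96.3  58. ]
driver 0.71 [ 668.3 -327.3  104. ]
driver 0.69 [ 563.4 -355.5  127.7]
driver 0.66 [ 583.5 -304.7   77.1]
block 0.85 [ 579.3 -308.4   77.2]
dish 0.66 [261.3 376.3   3.3]
dish 0.64 [499.5 296.    2.3]
check_weight 0.85 [760.4 218.3  41. ]
check_weight 0.53 [ 581.5 -310.1   81.2]
spice_jar 0.64 [ 778.2 -258.8   67.4]
sachets_near 0.64 [415.4  84.3  27.9]
sachets_near 0.34 [744.5 333.6  42.9]
{'clock': 0.55, 'qpos': array([-0. ,  0.4,  1.6,  0. ,  1.2, -0. ]), 'qvel': array([ 0., -0.,  0., -0., -0., -0.]), 'joint_efforts': array([  0. , -60.5, -34.2,  -0. ,   0. ,   0. ]), 'eef_pos': array([625. ,   0. , 231.3]), 'tcp_rot': array([-3.1, -0. ,  1.6]), 'contact_force': array([-0. , -0.4, -0.1]), 'wrist_torque': array([0., 0., 0.]), 'opening': 1.0027365412566194}
```

View pics/1.png

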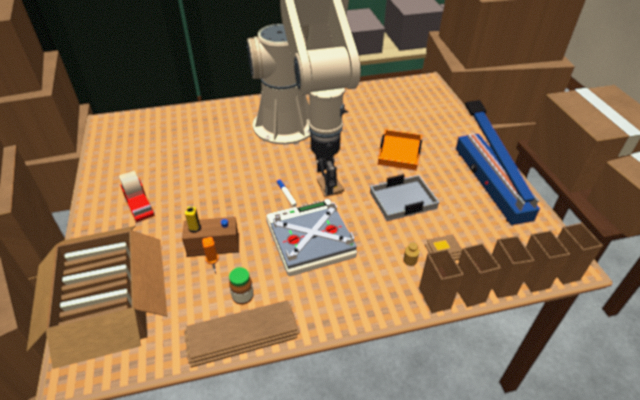

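View pics/2.png

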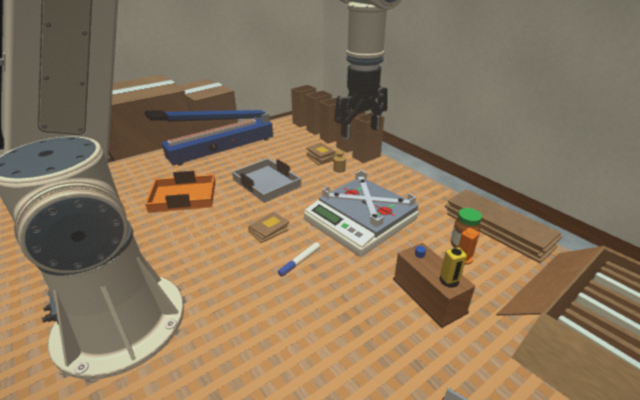

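Scene: the yellow driver is at (193,217) in the block, the orange one at (210,250), the grey dish at (404,197), the scale at (311,238). The side view agrees with this. Next, a wrist look at the scale.

```bash
python3 - <<'E'
from h import *
np.set_printoptions(precision=1,suppress=True)
a=grab_frame("wrist");cv2.imwrite("pics/3.png",a);c=get_calibration("wrist")
print(c)
for n in ["scale","lock_left_head","lock_right_head","cradle_seat"]:
    for b in boxes_of("wrist",n)[:3]: print(n,round(b['conf'],2),w("wrist",b['centre'],c))
E
```

```text
{'intrinsics': array([[315.4,   0. , 322.5],
       [  0. , 315.4, 195.2],
       [  0. ,   0. ,   1. ]]), 'world_to_cam': array([[   1. ,    0. ,   -0. , -624.3],
       [   0. ,   -1. ,    0.3,  -38.2],
       [  -0. ,   -0.3,   -1. ,  379.6],
       [   0. ,    0. ,    0. ,    1. ]])}
scale 0.85 [615.2 -23.   63.6]
lock_left_head 0.75 [622.4  21.4  58.5]
lock_right_head 0.97 [637.8 -90.4  62.1]
cradle_seat 0.81 [632.8 -25.6  69.1]
```

View pics/3.png

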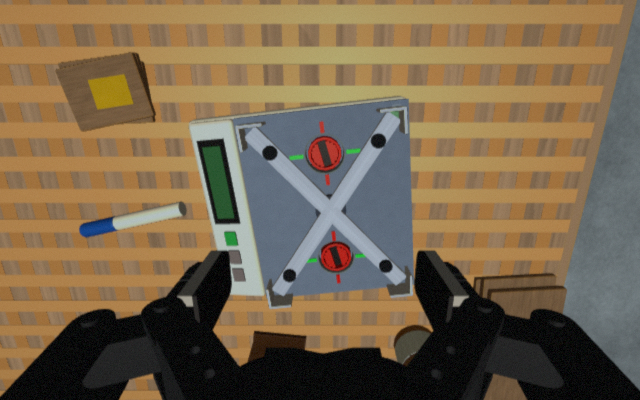

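Wrist view: left screw near (325,153), right near (336,257), both with their slots slightly off the red marks. Buffers are at (270,153), (378,141), (290,276), (385,266). The scale is yawed a few degrees.

```bash
python3 - <<'E'
from h import *
np.set_printoptions(precision=1,suppress=True)
c=get_calibration("wrist");a=cv2.imread("pics/3.png")
L=None;P=[]
for u,v in [(325,153),(336,257)]:
    # rectify patch of 40mm at z=60, 0.2mm/px
    c0=ray("wrist",(u,v),60,c)[:2]
    for it in range(2):
        g=np.arange(-25,25,.2);X,Y=np.meshgrid(c0[0]+g,c0[1]-g)
        uv=np.array([proj("wrist",[x,y,60],c) for x,y in zip(X.ravel(),Y.ravel())],np.float32).reshape(*X.shape,2)
        r=cv2.remap(a,uv[...,0],uv[...,1],cv2.INTER_LINEAR).astype(int)
        sat=(r[...,2]>130)&(r[...,1]<90)
        rad=np.hypot(X-c0[0],Y-c0[1]);m=(sat&(rad<18)).astype(np.uint8)
        h=cv2.convexHull(cv2.findNonZero(m));(cx,cy),rr=cv2.minEnclosingCircle(h)
        M=cv2.moments(h);cx,cy=M['m10']/M['m00'],M['m01']/M['m00']
        c0=np.array([c0[0]-25+cx*.2,c0[1]+25-cy*.2])
    rad=np.hypot(X-c0[0],Y-c0[1])
    d=(~sat)&(rad<14)&(r[...,2]<110)
    nn,lab,st,_=cv2.connectedComponentsWithStats(d.astype(np.uint8));k=1+st[1:,4].argmax();d=lab==k
    pts=np.c_[X[d],Y[d]];ev,V=np.linalg.eigh(np.cov(pts.T));t=V[:,1];t=t*np.sign(t[1])
    print("centre",c0,"r",rr*.2,"slot mean",pts.mean(0),"sd",ev**.5,"slot dir from +y ccw deg",np.degrees(np.arctan2(-t[0],t[1])))
    P.append(c0)
    cv2.imwrite(f"pics/p{len(P)}.png",cv2.resize(r.astype(np.uint8),None,fx=1.6,fy=1.6))
d=P[0]-P[1];print("dist",np.hypot(*d),"scale yaw deg",np.degrees(np.arctan2(-d[0],d[1])),"mid",(P[0]+P[1])/2)
B=[ray("wrist",q,75,c)[:2] for q in [(270,153),(378,141),(290,276),(385,266)]];print(B,np.mean(B,0))
print(w("wrist",[0,0,0],c))
cv2.imwrite("pics/4.png",np.hstack([cv2.imread("pics/p1.png"),cv2.imread("pics/p2.png")]))
E
```

```text
centre [626.1  22.1] r 16.856723022460937 slot mean [626.1  22.2] sd [2.2 7.8] slot dir from +y ccw deg 16.64501375735906
centre [638.8 -93. ] r 16.802583312988283 slot mean [638.9 -92.8] sd [2.2 7.8] slot dir from +y ccw deg 17.085198961907153
dist 115.81557309788685 scale yaw deg 6.298999957178849 mid [632.5 -35.4]
[array([574.4,  25.2]), array([676.6,  36.6]), array([ 589.4, -107.7]), array([690.8, -95.6])] [632.8 -35.4]
[624.5  74.7 373.8]
```

View pics/4.png

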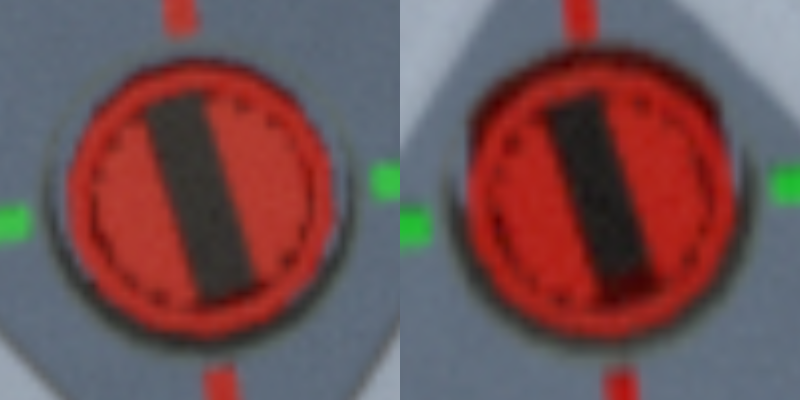

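Request:
{"name": "servo_tool", "arguments": {"rows": [[85, [-60, -10, 0], [0, 0, 0]], [85, [-60, -10, 0], [0, 0, 0]], [85, [-60, -10, 0], [0, 0, 0]], [85, [-60, -10, 0], [0, 0, 0]], [85, [-60, -10, 0], [0, 0, 0]], [85, [-60, -10, 0], [0, 0, 0]], [85, [-55, 0, 0], [0, 0, 0]], [85, [0, 0, 0], [0, 0, 0]]]}}

```text
clock: 1.8
eef_pos: [564.2, -418.8, 230.9]
tcp_rot: [3.141, 0.001, 1.567]
contact_force: [-0.2, 1.0, 0.4]
opening: 0.996
```

Both slots are at about 17° from world y and the scale yaw is 6.3°. The measured screw distance of 115.8 mm agrees with the given 116. Next, a look at the driver.

```bash
python3 - <<'E'
from h import *
np.set_printoptions(precision=1,suppress=True)
a=grab_frame("wrist");cv2.imwrite("pics/5.png",a);c=get_calibration("wrist")
np.save("c5.npy",c,allow_pickle=True)
for n in ["driver","block"]:
    for b in boxes_of("wrist",n)[:3]: print(n,round(b['conf'],2),w("wrist",b['centre'],c))
E
```

```text
driver 0.97 [ 647.7 -321.1  131.7]
driver 0.93 [ 554.2 -360.2  153.8]
block 0.64 [ 556.3 -308.9   80.5]
```

View pics/5.png

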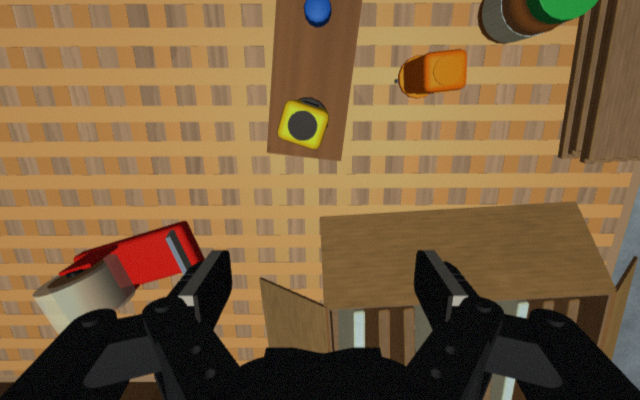

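Yellow driver top is at (303,124) with its handle rotated slightly. The bradawl is at (317,10), the orange driver at (445,70), and the cardboard box edge starts at row 210.

```bash
python3 - <<'E'
from h import *
np.set_printoptions(precision=1,suppress=True)
c=np.load("c5.npy",allow_pickle=True).item();a=cv2.imread("pics/5.png")
g=np.arange(-30,30,.25);X,Y=np.meshgrid(554+g,-356-g)
uv=np.array([proj("wrist",[x,y,155],c) for x,y in zip(X.ravel(),Y.ravel())],np.float32).reshape(*X.shape,2)
r=cv2.remap(a,uv[...,0],uv[...,1],cv2.INTER_LINEAR)
ri=r.astype(int);m=((ri[...,2]>175)&(ri[...,1]>160)&(ri[...,0]<110)).astype(np.uint8)
n,l,s,_=cv2.connectedComponentsWithStats(m);k=1+s[1:,4].argmax();m=(l==k).astype(np.uint8)
h=cv2.convexHull(cv2.findNonZero(m));R=cv2.minAreaRect(h)
print(554-30+R[0][0]*.25,-356+30-R[0][1]*.25,np.array(R[1])*.25,R[2])
cv2.drawContours(r,[h],-1,(255,0,255),1)
cv2.imwrite("pics/6.png",cv2.resize(r,None,fx=2,fy=2))
for q in [(268,153),(341,160),(361,0),(277,0)]: print("block corner",ray("wrist",q,80,c))
for z in (80,110,140):print("box",z,ray("wrist",(320,218),z,c),ray("wrist",(262,280),z,c))
print(proj("wrist",[554,-356,155],c))
E
```

```text
549.9461898803711 -358.87186431884766 [27.6 23.6] 18.853158950805664
block corner [ 512.8 -390.2   80. ]
block corner [ 581.1 -396.9   80. ]
block corner [ 595.5 -264.7   80. ]
block corner [ 526.8 -264.5   80. ]
box 80 [ 561.1 -455.2   80. ] [ 499.3 -525.4   80. ]
box 110 [ 561.4 -443.6  110. ] [ 505.9 -506.6  110. ]
box 140 [ 561.7 -432.   140. ] [ 512.5 -487.8  140. ]
[307.8 120.8]
```

View pics/6.png

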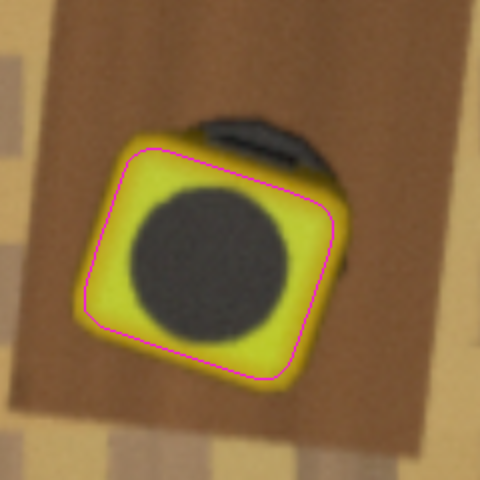

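Request:
{"name": "servo_tool", "arguments": {"rows": [[85, [60, -14, 0], [0, 0, 9.4]], [85, [0, 0, 20], [0, 0, 9.3]], [85, [0, 0, 0], [0, 0, 0]], [85, [0, 0, 40], [0, 0, 0]], [85, [0, 0, 0], [0, 0, 0]]]}}

```text
clock: 2.58
eef_pos: [549.8, -353.7, 169.4]
tcp_rot: [-3.137, -0.001, 1.248]
contact_force: [-0.5, 0.5, 1.3]
opening: 0.994
```

Request:
{"name": "servo_tool", "arguments": {"force": 100, "rows": [[85, [-4.7, 1.9, 0], [0, 0, 0.4]], [85, [0, 0, 30], [0, 0, 0]], [85, [0, 0, 37], [0, 0, 0]], [85, [0, 0, 0], [0, 0, 0]], [0, [0, 0, 0], [0, 0, 0]], [0, [0, 0, 0], [0, 0, 0]], [0, [0, 0, 0], [0, 0, 0]], [0, [0, 0, 0], [0, 0, 0]]]}}

```text
clock: 3.58
eef_pos: [552.1, -360.5, 105.9]
tcp_rot: [3.139, 0.001, 1.238]
contact_force: [-1.1, 1.1, 7.6]
opening: 0.362
```

Request:
{"name": "servo_tool", "arguments": {"rows": [[0, [0, 0, 0], [0, 0, 0]], [0, [0, 0, 0], [0, 0, 0]]]}}

```text
clock: 3.82
eef_pos: [552.1, -360.6, 105.9]
tcp_rot: [3.139, 0.001, 1.238]
contact_force: [-0.5, 0.2, 7.8]
opening: 0.36
```

Request:
{"name": "servo_tool", "arguments": {"rows": [[0, [0, 0, -30], [0, 0, 0]], [0, [0, 0, -60], [0, 0, 0]], [0, [56.2, -1.1, 0], [0, 0, 0]], [0, [56.2, -1.1, 0], [0, 0, 0]], [0, [56.2, -1.1, 0], [0, 0, 0]], [0, [56.2, -1.1, 0], [0, 0, 0]], [0, [56.2, -1.1, 0], [0, 0, 9]], [0, [0, 0, 0], [0, 0, 9]]]}}

```text
clock: 4.82
eef_pos: [639.0, -88.7, 194.5]
tcp_rot: [-3.142, -0.001, 0.922]
contact_force: [-0.2, -0.5, -2.2]
opening: 0.365
```

Request:
{"name": "servo_tool", "arguments": {"rows": [[0, [0, 0, 0], [0, 0, 9]], [0, [0, 0, 0], [0, 0, 9]], [0, [0, 0, 0], [0, 0, 9]], [0, [0, 0, 20], [0, 0, 8.8]], [0, [0, 0, 0], [0, 0, 0]], [0, [0, 0, 0], [0, 0, 0]]]}}

```text
clock: 5.58
eef_pos: [638.2, -92.7, 174.8]
tcp_rot: [3.141, -0.0, 0.302]
contact_force: [0.5, -0.7, -0.5]
opening: 0.362
```

```bash
python3 - <<'E'
from h import *
s=sense();print(s['eef_pos'],s['tcp_rot'],s['opening'],s['qpos'])
a=grab_frame("wrist");c=get_calibration("wrist");np.save("c7.npy",c,allow_pickle=True);cv2.imwrite("pics/7.png",a)
for z in (92,60): print(proj("wrist",[638.8,-93,z],c), proj("wrist",[*s['eef_pos'][:2],z],c))
E
```

```text
[638.19956386 -92.74304051 174.83338245] [ 3.14145927e+00 -2.25195918e-04  3.01806102e-01] 0.3624543765344579 [-1.46623577e-01  4.37994702e-01  1.63927787e+00 -2.58061182e-05
  1.06405932e+00  1.12237918e+00]
[323.20370869 201.23578035] [322.64069972 201.86345115]
[323.11078843 189.52598869] [322.61209584 190.08835528]
```

View pics/7.png

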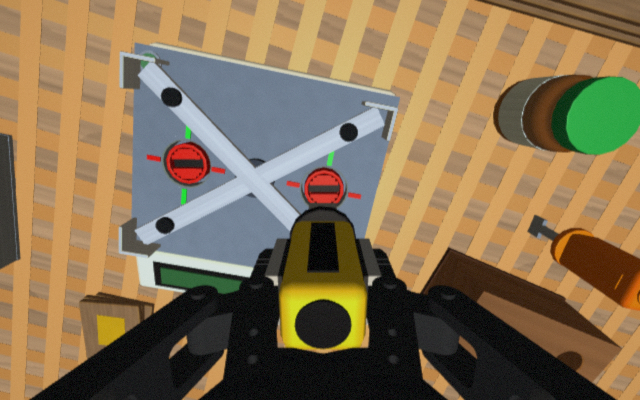

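The held driver sits between the jaws, with its collar at (322,215) and the right screw at (324,188) with its slot level with the image rows. I'll zoom in on the blade region.

```bash
python3 - <<'E'
import cv2,numpy as np
a=cv2.imread("pics/7.png")[160:360,262:382]
cv2.imwrite("pics/8.png",cv2.resize(np.clip(a.astype(float)*1.8+20,0,255).astype(np.uint8),None,fx=3,fy=3,interpolation=cv2.INTER_CUBIC))
E
```

```text
(no output)
```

View pics/8.png

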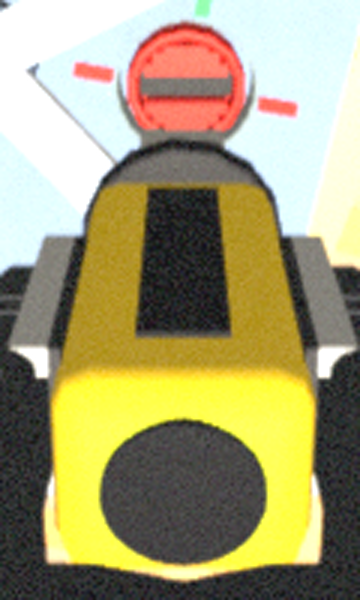

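```bash
python3 - <<'E'
from h import *
c=np.load("c7.npy",allow_pickle=True).item();T=np.array([638.2,-92.74]);y=.3018
tx=np.array([np.cos(y),np.sin(y)])
P=lambda o,z:proj("wrist",[*(T+tx*o),z],c).round(1)
for d in (-4,-2,0,2):
  for zt in (90,94,98):
    print(d,zt,"handletop",P(d,zt+130),"topfront",P(d+14,zt+130),"topback",P(d-14,zt+130),"botfront",P(d+14,zt+62),"collar",P(d+19,zt+55),P(d+19,zt+62),"tip",P(d+2,zt))
E
```

```text
-4 90 handletop [322.9 320.8] topfront [322.9 287.7] topback [322.9 351.6] botfront [322.7 218.4] collar [322.7 205.9] [322.7 210. ] tip [322.6 203.5]
-4 94 handletop [322.9 328.3] topfront [322.9 294.4] topback [322.9 359.9] botfront [322.7 221. ] collar [322.7 208.2] [322.7 212.4] tip [322.6 205.2]
-4 98 handletop [322.9 336.4] topfront [322.9 301.6] topback [322.9 368.8] botfront [322.7 223.8] collar [322.7 210.6] [322.7 215. ] tip [322.6 207. ]
-2 90 handletop [322.9 316.2] topfront [322.9 282.8] topback [322.9 347.3] botfront [322.7 215. ] collar [322.7 202.6] [322.7 206.6] tip [322.6 201. ]
-2 94 handletop [322.9 323.6] topfront [322.9 289.3] topback [322.9 355.5] botfront [322.7 217.6] collar [322.7 204.8] [322.7 209. ] tip [322.6 202.7]
-2 98 handletop [322.9 331.6] topfront [322.9 296.4] topback [322.9 364.3] botfront [322.7 220.3] collar [322.7 207.2] [322.7 211.5] tip [322.6 204.4]
0 90 handletop [322.9 311.6] topfront [322.9 277.8] topback [322.9 343. ] botfront [322.7 211.7] collar [322.7 199.3] [322.7 203.2] tip [322.6 198.5]
0 94 handletop [322.9 318.9] topfront [322.9 284.2] topback [322.9 351.1] botfront [322.7 214.2] collar [322.7 201.5] [322.7 205.5] tip [322.6 200.2]
0 98 handletop [322.9 326.7] topfront [322.9 291.1] topback [322.9 359.8] botfront [322.7 216.8] collar [322.7 203.7] [322.7 207.9] tip [322.6 201.8]
2 90 handletop [322.9 306.9] topfront [322.9 272.8] topback [322.9 338.7] botfront [322.7 208.3] collar [322.7 196. ] [322.7 199.7] tip [322.6 196. ]
2 94 handletop [322.9 314.1] topfront [322.9 279.1] topback [322.9 346.7] botfront [322.7 210.7] collar [322.7 198.1] [322.7 202. ] tip [322.6 197.6]
2 98 handletop [322.9 321.8] topfront [322.9 285.8] topback [322.9 355.2] botfront [322.7 213.3] collar [322.7 200.3] [322.7 204.4] tip [322.6 199.2]
```

```bash
cat > scr.py <<'E'
from h import *
def screw(a,c,c0):
    c0=np.array(c0,float)
    for it in range(3):
        g=np.arange(-25,25,.25);X,Y=np.meshgrid(c0[0]+g,c0[1]-g)
        T=np.array(c['world_to_cam']);K=np.array(c['intrinsics'])
        q=np.einsum('ij,jkl->ikl',K@T[:3,:3],np.array([X,Y,60+0*X]))+(K@T[:3,3])[:,None,None]
        r=cv2.remap(a,(q[0]/q[2]).astype(np.float32),(q[1]/q[2]).astype(np.float32),cv2.INTER_LINEAR).astype(int)
        rad=np.hypot(X-c0[0],Y-c0[1])
        sat=(r[...,2]>2*r[...,1])&(r[...,2]>100)
        h=cv2.convexHull(cv2.findNonZero((sat&(rad<(19 if it else 24))).astype(np.uint8)));M=cv2.moments(h)
        c0=np.array([c0[0]-25+M['m10']/M['m00']*.25,c0[1]+25-M['m01']/M['m00']*.25])
    d=(~sat)&(np.hypot(X-c0[0],Y-c0[1])<13)
    n,l,s,_=cv2.connectedComponentsWithStats(d.astype(np.uint8));d=l==1+s[1:,4].argmax()
    p=np.c_[X[d],Y[d]];ev,V=np.linalg.eigh(np.cov(p.T));t=V[:,1]*np.sign(V[1,1])
    return c0,p.mean(0),np.degrees(np.arctan2(-t[0],t[1])),cv2.contourArea(h)*.25**2
E
python3 - <<'E'
from scr import *
np.set_printoptions(precision=2,suppress=True)
a=cv2.imread("pics/7.png");c=np.load("c7.npy",allow_pickle=True).item()
for p in [(626,22),(639,-93)]: print(screw(a,c,p))
E
```

```text
(array([626.57,  21.87]), array([626.72,  21.88]), np.float64(17.059619253582447), 911.34375)
(array([640.6 , -92.82]), array([639.53, -93.15]), np.float64(17.24814252271807), 829.625)
```

Request:
{"name": "servo_tool", "arguments": {"rows": [[0, [3.6, 0.8, 0], [0, 0, 0]], [0, [0, 0, 14], [0, 0, 0]], [0, [0, 0, 13], [0, 0, 0]], [0, [0, 0, 0], [0, 0, 0]]]}}

```text
clock: 6.12
eef_pos: [640.4, -92.2, 145.3]
tcp_rot: [-3.14, 0.003, 0.299]
contact_force: [0.8, -0.2, -1.2]
opening: 0.363
```

Request:
{"name": "servo_tool", "arguments": {"rows": [[0, [0, 0, 3], [0, 0, 0]], [0, [0, 0, 2], [0, 0, 0]], [0, [0, 0, 0], [0, 0, 0]]]}}

```text
clock: 6.5
eef_pos: [641.7, -92.4, 142.3]
tcp_rot: [3.142, -0.0, 0.298]
contact_force: [0.1, -0.1, -2.0]
opening: 0.362
```

Request:
{"name": "servo_tool", "arguments": {"rows": [[0, [0, 0, 2], [0, 0, 0]], [0, [0, 0, 2], [0, 0, 0]], [0, [0, 0, 0], [0, 0, 0]]]}}

```text
clock: 6.88
eef_pos: [641.6, -92.4, 138.1]
tcp_rot: [-3.141, 0.0, 0.299]
contact_force: [0.1, 0.9, -0.8]
opening: 0.363
```

Request:
{"name": "servo_tool", "arguments": {"rows": [[0, [0, 0, 2], [0, 0, 0]], [0, [0, 0, 0], [0, 0, 0]], [0, [0, 0, 0], [0, 0, 0]]]}}

```text
clock: 7.25
eef_pos: [641.7, -92.5, 136.3]
tcp_rot: [3.142, 0.0, 0.298]
contact_force: [0.0, 0.3, -0.8]
opening: 0.363
```

Request:
{"name": "servo_tool", "arguments": {"rows": [[0, [0, 0, 2], [0, 0, 0]], [0, [0, 0, 0], [0, 0, 0]], [0, [0, 0, 0], [0, 0, 0]]]}}

```text
clock: 7.62
eef_pos: [641.7, -92.4, 134.3]
tcp_rot: [-3.142, 0.0, 0.298]
contact_force: [1.1, 1.0, -1.9]
opening: 0.365
```

Request:
{"name": "servo_tool", "arguments": {"rows": [[0, [0, 0, 1.5], [0, 0, 0]], [0, [0, 0, 0], [0, 0, 0]], [0, [0, 0, 0], [0, 0, 0]]]}}

```text
clock: 8.0
eef_pos: [641.9, -92.4, 132.9]
tcp_rot: [3.141, -0.0, 0.298]
contact_force: [0.3, -0.1, 0.6]
opening: 0.364
```

Request:
{"name": "servo_tool", "arguments": {"rows": [[0, [0, 0, 1], [0, 0, 0]], [0, [0, 0, 0], [0, 0, 0]], [0, [0, 0, 0], [0, 0, 0]]]}}

```text
clock: 8.38
eef_pos: [642.0, -92.4, 132.8]
tcp_rot: [3.141, -0.001, 0.298]
contact_force: [-2.6, 0.1, 7.7]
opening: 0.363
```

Request:
{"name": "servo_tool", "arguments": {"rows": [[0, [0, -0.5, -1.2], [0, 0, -10]], [0, [0, -0.5, 0], [0, 0, -10]], [0, [0, -0.5, 0], [0, 0, -10]], [0, [0, -0.5, 0], [0, 0, -10]], [0, [0, 0, 0], [0, 0, 0]]]}}

```text
clock: 9.0
eef_pos: [640.3, -91.3, 133.0]
tcp_rot: [-3.142, 0.001, 0.996]
contact_force: [-2.1, -2.7, 0.6]
opening: 0.363
```

```bash
python3 - <<'E'
from scr import *
np.set_printoptions(precision=2,suppress=True)
s=sense();print(s['eef_pos'],s['tcp_rot'],s['contact_force'],s['wrist_torque'])
a=grab_frame("wrist");c=get_calibration("wrist");cv2.imwrite("pics/9.png",a)
cv2.imwrite("pics/9b.png",cv2.resize(a[100:300,220:420],None,fx=3,fy=3))
E
```

```text
[640.35 -91.32 133.  ] [-3.14  0.    1.  ] [-2.07 -2.66  0.58] [-0.89  0.41 -0.06]
```

View pics/9b.png

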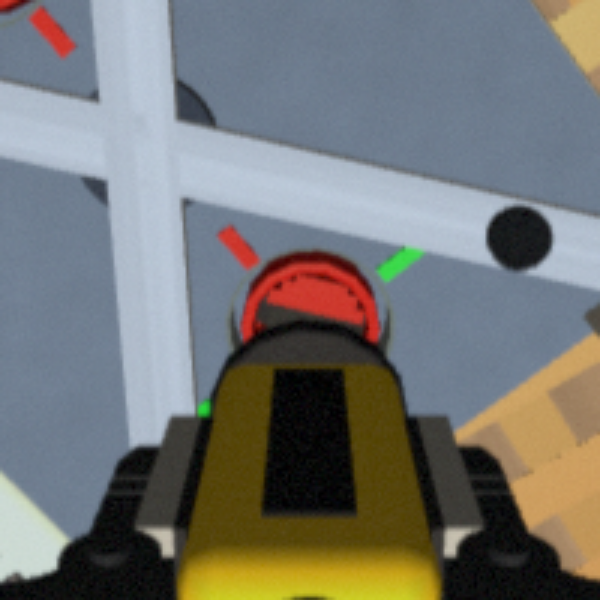

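The screw is turning and its slot lags the blade by about 10°, which is the expected play. I'll keep turning.

Request:
{"name": "servo_tool", "arguments": {"rows": [[0, [0, -0.5, 0], [0, 0, -10]], [0, [0, -0.5, 0], [0, 0, -10]], [0, [0, -0.5, 0], [0, 0, -10]], [0, [0, -0.5, 0], [0, 0, -9]], [0, [0, 0, 0], [0, 0, 0]]]}}

```text
clock: 9.68
eef_pos: [639.0, -91.0, 133.0]
tcp_rot: [3.141, 0.001, 1.675]
contact_force: [-0.2, -5.8, 0.2]
opening: 0.364
```

```bash
python3 -c "
from rig import sense;s=sense();print(s['eef_pos'],s['tcp_rot'],s['contact_force'],s['wrist_torque'])"
```

```text
[638.98480334 -91.02828574 133.00773218] [3.14128189e+00 1.38936324e-03 1.67535342e+00] [-0.23748282 -5.78655768  0.1736222 ] [-1.29864833  0.07280612 -0.06151082]
```

Request:
{"name": "servo_tool", "arguments": {"rows": [[0, [0, -0.3, 0], [0, 0, -7]], [0, [0, -0.3, 0], [0, 0, -7]], [0, [0, 0, 0], [0, 0, 0]], [0, [0, 0, 0], [0, 0, 0]]]}}

```text
clock: 10.18
eef_pos: [638.6, -91.2, 133.1]
tcp_rot: [3.141, 0.002, 1.918]
contact_force: [-0.3, -5.2, 0.4]
opening: 0.361
```

```bash
python3 -c "
from rig import sense;s=sense();print(s['eef_pos'],s['tcp_rot'],s['contact_force'],s['wrist_torque'])"
```

```text
[638.59823363 -91.17831664 133.06982722] [3.14126850e+00 1.67281842e-03 1.91752969e+00] [-0.29977134 -5.21720882  0.41544471] [-1.34530892 -0.00640899 -0.15391255]
```

Request:
{"name": "servo_tool", "arguments": {"rows": [[0, [0, 0, 0], [0, 0, -4]], [0, [0, 0, 0], [0, 0, 0]], [0, [0, 0, 0], [0, 0, 0]]]}}

```text
clock: 10.55
eef_pos: [638.6, -91.2, 133.1]
tcp_rot: [3.141, 0.002, 1.987]
contact_force: [0.1, -5.2, 0.4]
opening: 0.361
```

```bash
python3 -c "
from rig import sense;s=sense();print(s['eef_pos'],s['tcp_rot'],s['contact_force'],s['wrist_torque'])"
```

```text
[638.59478512 -91.23251552 133.06131853] [3.14139974e+00 1.69158330e-03 1.98705770e+00] [ 0.12092146 -5.21995724  0.43666911] [-1.44470387  0.0412448  -0.24552628]
```

Request:
{"name": "servo_tool", "arguments": {"rows": [[0, [0, 0, 0], [0, 0, 7]], [0, [0, 0, 0], [0, 0, 6]], [0, [0, 0, -15], [0, 0, 0]], [0, [0, 0, -30], [0, 0, 0]], [0, [0, 0, 0], [0, 0, 0]], [0, [56.8, 6, 0], [0, 0, 0]], [0, [56.7, 6, 0], [0, 0, 10.5]], [0, [0, 0, 0], [0, 0, 10.5]]]}}

```text
clock: 11.55
eef_pos: [627.2, 27.4, 177.4]
tcp_rot: [-3.14, -0.001, 1.396]
contact_force: [-0.3, -0.8, -1.2]
opening: 0.364
```

Request:
{"name": "servo_tool", "arguments": {"rows": [[0, [0, 0, 0], [0, 0, 10.5]], [0, [0, 0, 0], [0, 0, 10.5]], [0, [0, 0, 0], [0, 0, 10.5]], [0, [0, 0, 0], [0, 0, 10.5]], [0, [0, 0, 0], [0, 0, 10.5]], [0, [0, 0, 0], [0, 0, 10.3]], [0, [0, 0, 0], [0, 0, 0]], [0, [0, 0, 0], [0, 0, 0]]]}}

```text
clock: 12.55
eef_pos: [628.0, 23.6, 177.7]
tcp_rot: [-3.141, 0.0, 0.306]
contact_force: [-0.7, -0.0, -0.6]
opening: 0.359
```

```bash
python3 - <<'E'
from scr import *
np.set_printoptions(precision=2,suppress=True)
s=sense();print(s['eef_pos'],s['tcp_rot'],s['contact_force'],s['wrist_torque'],s['opening'])
a=grab_frame("wrist");c=get_calibration("wrist");cv2.imwrite("pics/10.png",a)
for p in [(626.2,22),(639,-93)]: print(screw(a,c,p),proj("wrist",[*p,60],c))
E
```

```text
[627.98  23.57 177.7 ] [-3.14  0.    0.31] [-0.71 -0.02 -0.64] [-0.05 -0.04  0.04] 0.35883100685291347
(array([628.04,  22.5 ]), array([626.65,  22.03]), np.float64(16.76957683770723), 804.5) [323.85 191.31]
(array([638.95, -93.05]), array([638.95, -92.99]), np.float64(-83.37840863159394), 907.0625) [452.72 215.7 ]
```

View pics/10.png

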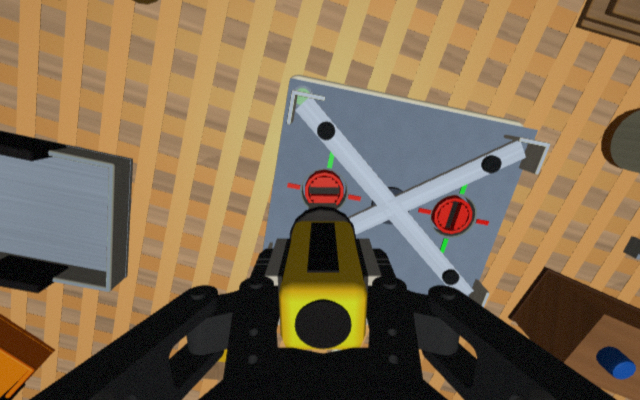

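The right screw now shows its slot at 96.6°, on the green marks at (454,216). Next, the left screw.

Request:
{"name": "servo_tool", "arguments": {"rows": [[0, [0.8, 1.3, 0], [0, 0, 0.6]], [0, [0, 0, 14], [0, 0, 0]], [0, [0, 0, 10], [0, 0, 0]], [0, [0, 0, 8], [0, 0, 0]], [0, [0, 0, 0], [0, 0, 0]], [0, [0, 0, 0], [0, 0, 0]]]}}

```text
clock: 13.35
eef_pos: [629.5, 22.4, 146.1]
tcp_rot: [3.142, -0.0, 0.292]
contact_force: [-0.4, -0.2, -1.3]
opening: 0.367
```

Request:
{"name": "servo_tool", "arguments": {"rows": [[0, [0, 0, 3], [0, 0, 0]], [0, [0, 0, 2], [0, 0, 0]], [0, [0, 0, 0], [0, 0, 0]], [0, [0, 0, 0], [0, 0, 0]]]}}

```text
clock: 13.85
eef_pos: [629.3, 22.4, 141.0]
tcp_rot: [3.142, -0.0, 0.292]
contact_force: [0.3, 0.4, -0.7]
opening: 0.361
```

Request:
{"name": "servo_tool", "arguments": {"rows": [[0, [0, 0, 2], [0, 0, 0]], [0, [0, 0, 2], [0, 0, 0]], [0, [0, 0, 0], [0, 0, 0]], [0, [0, 0, 0], [0, 0, 0]]]}}

```text
clock: 14.35
eef_pos: [629.3, 22.4, 137.0]
tcp_rot: [3.142, 0.0, 0.292]
contact_force: [0.2, 0.2, -1.2]
opening: 0.365
```

Past the rim without contact. I'll go down to 133.8 and turn.

Request:
{"name": "servo_tool", "arguments": {"rows": [[0, [0, 0, 3], [0, 0, 0]], [0, [0, 0, 0], [0, 0, 0]], [0, [0, -0.5, 0], [0, 0, -10]], [0, [0, -0.5, 0], [0, 0, -10]], [0, [0, -0.5, 0], [0, 0, -10]], [0, [0, -0.5, 0], [0, 0, -10]], [0, [0, 0, 0], [0, 0, 0]]]}}

```text
clock: 15.22
eef_pos: [627.9, 23.6, 133.8]
tcp_rot: [-3.141, 0.001, 0.989]
contact_force: [-0.9, -4.3, -1.2]
opening: 0.364
```

Request:
{"name": "servo_tool", "arguments": {"rows": [[0, [0, -0.5, 0], [0, 0, -10]], [0, [0, -0.5, 0], [0, 0, -10]], [0, [0, -0.5, 0], [0, 0, -10]], [0, [0, -0.5, 0], [0, 0, -10]], [0, [0, -0.3, 0], [0, 0, -8]], [0, [0, 0, 0], [0, 0, -8]], [0, [0, 0, 0], [0, 0, 0]], [0, [0, 0, 0], [0, 0, 0]]]}}

```text
clock: 16.23
eef_pos: [626.3, 24.1, 133.9]
tcp_rot: [3.142, 0.001, 1.961]
contact_force: [1.5, -5.7, -4.2]
opening: 0.362
```

```bash
python3 -c "
from rig import sense;s=sense();print(s['eef_pos'],s['tcp_rot'],s['contact_force'],s['wrist_torque'])"
```

```text
[626.33905699  24.11013919 133.91392879] [3.14151259e+00 9.34111576e-04 1.96128105e+00] [ 1.51811812 -5.7408438  -4.17181817] [-1.30679269 -0.31063919 -0.13368712]
```

Request:
{"name": "servo_tool", "arguments": {"rows": [[0, [0, 0, 0], [0, 0, -4]], [0, [0, 0, 0], [0, 0, -3]], [0, [0, 0, 0], [0, 0, 0]], [0, [0, 0, 0], [0, 0, 0]]]}}

```text
clock: 16.73
eef_pos: [626.5, 24.1, 133.9]
tcp_rot: [3.141, 0.001, 2.083]
contact_force: [1.8, -5.6, -3.9]
opening: 0.364
```

```bash
python3 -c "
from rig import sense;s=sense();print(s['eef_pos'],s['tcp_rot'],s['contact_force'],s['wrist_torque'],s['qpos'])"
```

```text
[626.52594173  24.10031286 133.93305457] [3.14121322e+00 1.01720722e-03 2.08280568e+00] [ 1.82538159 -5.55640397 -3.89337337] [-1.38310631 -0.45059313 -0.59426474] [ 3.64545834e-02  4.58254703e-01  1.71112641e+00 -8.84867969e-04
  9.71408680e-01 -4.75056065e-01]
```

Request:
{"name": "servo_tool", "arguments": {"rows": [[0, [0, 0, 0], [0, 0, 8]], [0, [0, 0, 0], [0, 0, 8]], [0, [0, 0, -15], [0, 0, 0]], [0, [0, 0, -30], [0, 0, 0]], [0, [0, 0, -26], [0, 0, 0]], [0, [0, 0, 0], [0, 0, 0]], [0, [0, 0, 0], [0, 0, 0]]]}}

```text
clock: 17.6
eef_pos: [625.7, 25.0, 204.7]
tcp_rot: [-3.141, -0.0, 1.81]
contact_force: [-0.7, -0.8, -1.1]
opening: 0.366
```

```bash
python3 - <<'E'
from scr import *
np.set_printoptions(precision=2,suppress=True)
s=sense();print(s['eef_pos'],s['tcp_rot'],s['opening'])
a=grab_frame("wrist");c=get_calibration("wrist");cv2.imwrite("pics/11.png",a)
for p in [(626.2,22),(639,-93)]: print(screw(a,c,p),proj("wrist",[*p,60],c))
E
```

```text
[625.72  24.96 204.73] [-3.14 -0.    1.81] 0.366452585750575
(array([625.61,  22.36]), array([625.57,  22.45]), np.float64(-83.60261245022929), 895.78125) [323.43 185.15]Traceback (most recent call last):
  File "<stdin>", line 5, in <module>
  File "scr.py", line 11, in screw
    h=cv2.convexHull(cv2.findNonZero((sat&(rad<(19 if it else 24))).astype(np.uint8)));M=cv2.moments(h)
cv2.error: OpenCV(4.12.0) /io/opencv/modules/imgproc/src/convhull.cpp:143: error: (-215:Assertion failed) total >= 0 && (depth == CV_32F || depth == CV_32S) in function 'convexHull'
```

Left slot is at 96.4°, so both screws are free. Next, the driver goes back to the block in the pose it was taken from.

Request:
{"name": "servo_tool", "arguments": {"rows": [[0, [0, 0, 0], [0, 0, 8.2]], [0, [0, 0, 0], [0, 0, 8.2]], [0, [0, 0, 0], [0, 0, 8.2]], [0, [0, 0, 0], [0, 0, 8.2]], [0, [-55.5, 8, 0], [0, 0, 0]], [0, [-55.5, 8, 0], [0, 0, 0]], [0, [-55.5, 8, 0], [0, 0, 0]], [0, [-55.5, 8, 0], [0, 0, 0]]]}}

```text
clock: 18.65
eef_pos: [582.6, -196.9, 203.8]
tcp_rot: [-3.14, -0.0, 1.238]
contact_force: [1.2, -0.2, -1.3]
opening: 0.363
```

Request:
{"name": "servo_tool", "arguments": {"rows": [[0, [-55.5, 8, 0], [0, 0, 0]], [0, [-55.5, 8, 0], [0, 0, 0]], [0, [-55.5, 8, 0], [0, 0, 0]], [0, [0, 0, 10], [0, 0, 0]], [0, [0, 0, 0], [0, 0, 0]], [0, [0, 0, 0], [0, 0, 0]]]}}

```text
clock: 19.4
eef_pos: [552.0, -359.3, 194.5]
tcp_rot: [-3.14, -0.001, 1.239]
contact_force: [-0.6, -1.1, -0.9]
opening: 0.36
```

Request:
{"name": "servo_tool", "arguments": {"rows": [[0, [-1.2, 0.4, 0], [0, 0, 0]], [0, [0, 0, 20], [0, 0, 0]], [0, [0, 0, 10], [0, 0, 0]], [0, [0, 0, 8], [0, 0, 0]], [0, [0, 0, 4], [0, 0, 0]], [0, [0, 0, 0], [0, 0, 0]]]}}

```text
clock: 20.15
eef_pos: [551.8, -362.0, 152.7]
tcp_rot: [-3.141, -0.0, 1.237]
contact_force: [0.8, -0.5, 0.1]
opening: 0.362
```

Request:
{"name": "servo_tool", "arguments": {"rows": [[0, [0, 0, 10], [0, 0, 0]], [0, [0, 0, 12], [0, 0, 0]], [0, [0, 0, 12], [0, 0, 0]], [0, [0, 0, 6], [0, 0, 0]], [0, [0, 0, 3], [0, 0, 0]], [0, [0, 0, 0], [0, 0, 0]], [0, [0, 0, 0], [0, 0, 0]]]}}

```text
clock: 21.02
eef_pos: [552.1, -362.2, 110.4]
tcp_rot: [3.141, 0.0, 1.237]
contact_force: [-0.2, -0.1, -1.4]
opening: 0.361
```

Request:
{"name": "servo_tool", "arguments": {"rows": [[0, [1.5, 0, 2], [0, 0, 0]], [0, [0, 0, 2.5], [0, 0, 0]], [0, [0, 0, 0], [0, 0, 0]], [0, [0, 0, 0], [0, 0, 0]]]}}

```text
clock: 21.52
eef_pos: [552.5, -360.6, 105.9]
tcp_rot: [3.141, -0.0, 1.237]
contact_force: [-0.9, 1.8, 5.2]
opening: 0.367
```

Request:
{"name": "servo_tool", "arguments": {"rows": [[50, [0, 0, 0], [0, 0, 0]], [85, [0, 0, 0], [0, 0, 0]], [85, [0, 0, 0], [0, 0, 0]], [85, [0, 0, 0], [0, 0, 0]], [85, [0, 0, -40], [0, 0, 0]], [85, [0, 0, -60], [0, 0, 0]], [85, [-60, 0, -20], [0, 0, 0]], [85, [0, 0, 0], [0, 0, 0]]]}}

```text
clock: 22.52
eef_pos: [532.8, -420.4, 227.9]
tcp_rot: [3.137, 0.003, 1.235]
contact_force: [-0.3, 1.1, -0.8]
opening: 0.996
```

```bash
python3 - <<'E'
from h import *
np.set_printoptions(precision=2,suppress=True)
s=sense();print(s['eef_pos'],s['tcp_rot'],s['opening'])
a=grab_frame("wrist");c=get_calibration("wrist");cv2.imwrite("pics/12.png",cv2.resize(a[0:260,160:560],None,fx=2,fy=2))
for b in boxes_of("wrist","driver")[:3]: print(round(b['conf'],2),w("wrist",b['centre'],c))
print(proj("wrist",[550.3,-359,155],c))
E
```

```text
[ 532.8  -420.35  227.85] [3.14 0.   1.23] 0.995963690941225
0.86 [ 644.64 -320.93  126.17]
0.85 [ 553.44 -358.54  152.81]
[319.03 118.8 ]
```

View pics/12.png

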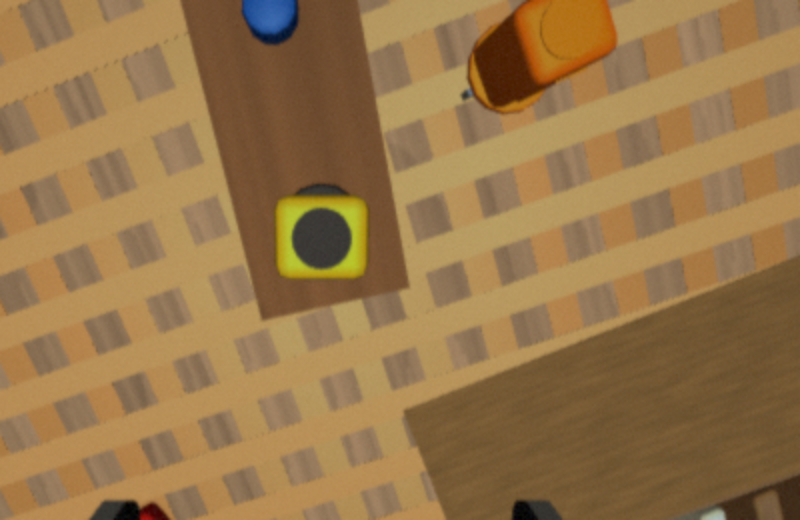

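The driver is upright in its hole: its top is at crop (322,238), within 2 px of where it started. Next, the dish.

Request:
{"name": "servo_tool", "arguments": {"rows": [[85, [54, -22, -8], [0, 0, 0]], [85, [54, -22, -8], [0, 0, 0]], [85, [54, -22, -8], [0, 0, 0]], [85, [54, -22, -8], [0, 0, 0]], [85, [54, -22, -8], [0, 0, 0]], [85, [54, -22, -8], [0, 0, 0]], [85, [54, -22, -8], [0, 0, 0]], [85, [54, -22, -8], [0, 0, 0]]]}}

```text
clock: 23.62
eef_pos: [506.7, 51.9, 288.5]
tcp_rot: [-3.14, 0.0, 1.238]
contact_force: [0.7, 0.6, -0.1]
opening: 0.998
```

Request:
{"name": "servo_tool", "arguments": {"rows": [[85, [54, -22, -8], [0, 0, 0]], [85, [54, -22, -8], [0, 0, 0]], [85, [54, -22, -8], [0, 0, 0]], [85, [0, 0, 0], [0, 0, -9.6]], [85, [0, 0, 0], [0, 0, -9.6]], [85, [0, 0, 0], [0, 0, 0]], [85, [0, 0, 0], [0, 0, 0]]]}}

```text
clock: 24.5
eef_pos: [498.1, 224.0, 312.7]
tcp_rot: [-3.141, 0.0, 1.569]
contact_force: [-0.0, 0.5, 0.4]
opening: 0.995
```

```bash
python3 - <<'E'
from h import *
np.set_printoptions(precision=1,suppress=True)
s=sense();print(s['eef_pos'],s['tcp_rot'],s['opening'])
a=grab_frame("wrist");c=get_calibration("wrist");cv2.imwrite("pics/13.png",a);np.save("c13.npy",c,allow_pickle=True)
for b in boxes_of("wrist","dish")[:3]: print(round(b['conf'],2),w("wrist",b['centre'],c))
o=a.copy()
for i,t in enumerate(trace("wrist","dish")[:3]):
    m=t['mask'];np.save(f"m{i}.npy",m);ys,xs=np.nonzero(m);print(round(t['conf'],2),m.sum(),xs.min(),xs.max(),ys.min(),ys.max(),a[m].mean(0))
    R=cv2.minAreaRect(cv2.findNonZero(m.astype(np.uint8)));print(R)
    pts=np.array([ray("wrist",q,30,c)[:2] for q in cv2.boxPoints(R)]);print(pts,pts.mean(0))
    cv2.drawContours(o,[np.intp(cv2.boxPoints(R))],-1,(255,0,255),1)
cv2.imwrite("pics/13b.png",o)
E
```

```text
[498.1 224.  312.7] [-3.1  0.   1.6] 0.9947557867493707
0.86 [507.  308.2   5.7]
0.69 [266.4 368.8   5.8]
0.69 16730 266 389 16 172 [119.2 111.2 103.1]
((330.2383728027344, 94.77422332763672), (148.2547149658203, 119.96831512451172), 84.70991516113281)
[[426.2 382.1]
 [570.3 393.9]
 [598.9 214.1]
 [434.9 198.7]] [507.6 297.2]
0.63 15209 44 227 0 117 [ 18.9  94.  153.1]
((131.73768615722656, 36.4810791015625), (169.19412231445312, 118.1306381225586), 20.07152557373047)
[[134.  341.6]
 [212.2 458.9]
 [388.7 399.9]
 [324.2 270.5]] [264.8 367.7]
0.23 329 399 419 286 307 [ 19.3  23.8 126.7]
((408.0411071777344, 297.6095886230469), (21.301488876342773, 17.90729522705078), 69.44395446777344)
[[611.2  12.7]
 [636.4  23.9]
 [651.1 -12.1]
 [625.6 -23.8]] [631.1   0.2]
```

```bash
cat > fit.py <<'E'
from h import *
from scipy.optimize import minimize
def box(x0,x1,y0,y1,z0,z1): return np.array([[x,y,z] for x in(x0,x1) for y in(y0,y1) for z in(z0,z1)],float)
TR=box(-70,70,-90,90,0,30);G=[box(s*68-5,s*68+5,-32,32,10,50) for s in(1,-1)]
def sil(p,parts,c,zb):
    m=np.zeros((400,640),np.uint8);cs,sn=np.cos(p[2]),np.sin(p[2]);R=np.array([[cs,-sn,0],[sn,cs,0],[0,0,1]])
    T=np.array(c['world_to_cam']);K=np.array(c['intrinsics'])
    for b in parts:
        q=(K@(T[:3,:3]@((b@R.T)+[p[0],p[1],zb]).T+T[:3,3:])).T;q=q[:,:2]/q[:,2:]
        cv2.fillConvexPoly(m,cv2.convexHull((q*16).astype(np.int32)),1,cv2.LINE_8,4)
    return m>0
def fit(a,mask,c,p0,zb=0):
    dark=(a.max(2)<50)&cv2.dilate(mask.astype(np.uint8),np.ones((7,7))).astype(bool)
    full=mask|dark
    def iou(x,y): return (x&y).sum()/max(1,(x|y).sum())
    def cost(p):
        return -iou(sil(p,[TR]+G,c,zb),full)-iou(sil(p,G,c,zb),dark)
    best=min((minimize(cost,np.array(p0)+d,method="Nelder-Mead",options=dict(initial_simplex=np.array(p0)+d+np.array([[0,0,0],[8,0,0],[0,8,0],[0,0,.15]]),xatol=.01)) for d in ([0,0,0],[5,5,.1],[-5,-5,-.1])),key=lambda r:r.fun)
    return best.x,best.fun,full,dark
E
python3 - <<'E'
from fit import *
np.set_printoptions(precision=3,suppress=True)
a=cv2.imread("pics/13.png");c=np.load("c13.npy",allow_pickle=True).item()
x,f,full,dark=fit(a,np.load("m0.npy"),c,[505,297,.1]);print(x,np.degrees(x[2]),f)
o=a.copy()
for parts,col in(([TR],(0,255,0)),([G[0]],(255,0,255)),([G[1]],(255,0,255))):
    h,_=cv2.findContours(sil(x,parts,c,0).astype(np.uint8),0,2);cv2.drawContours(o,h,-1,col,1)
cv2.imwrite("pics/14.png",cv2.resize(o[0:220,180:480],None,fx=2.6,fy=2.6))
E
```

```text
[507.061 297.408   0.087] 4.982117585935255 -1.5459496912609958
```

View pics/14.png

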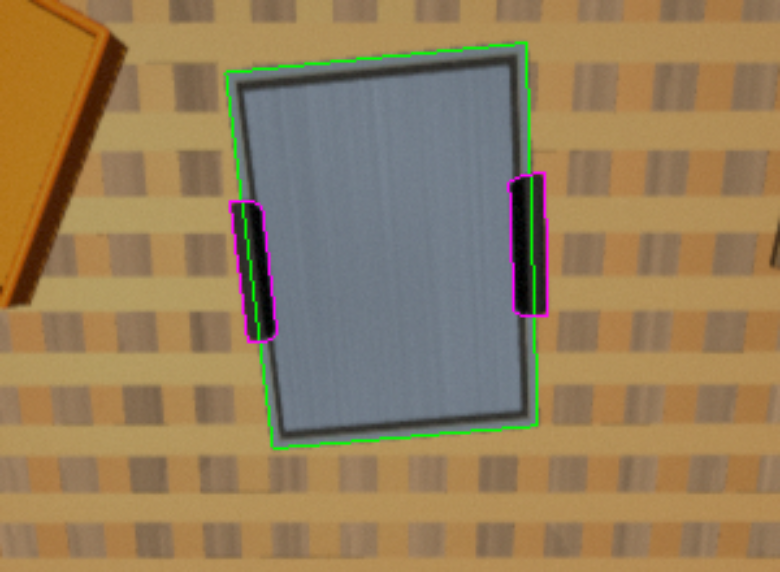

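The overlay fits the dish outline and both grips: centre (507.1, 297.4), yaw 5.0°. I'll take the near grip at about (439.4, 291.5).

Request:
{"name": "servo_tool", "arguments": {"force": 110, "rows": [[60, [13.5, -11.7, 40], [0, 0, 0]], [60, [13.5, -11.7, 45], [0, 0, 0]], [60, [13.5, -11.7, 45], [0, 0, 0]], [60, [13.5, -11.7, 45], [0, 0, 0]], [60, [13.5, -11.7, 40], [0, 0, -5.1]], [60, [0, 0, 0], [0, 0, 0]], [60, [0, 0, 0], [0, 0, 0]]]}}

```text
clock: 25.52
eef_pos: [441.1, 291.4, 99.4]
tcp_rot: [3.14, -0.001, 1.66]
contact_force: [-1.3, -0.3, 0.2]
opening: 0.702
```

Request:
{"name": "servo_tool", "arguments": {"rows": [[60, [0, -1.7, 20], [0, 0, 0]], [60, [0, 0, 30], [0, 0, 0]], [60, [0, 0, 25], [0, 0, 0]], [60, [0, 0, 8], [0, 0, 0]], [60, [0, 0, 0], [0, 0, 0]], [60, [0, 0, 0], [0, 0, 0]]]}}

```text
clock: 26.28
eef_pos: [439.4, 291.5, 16.6]
tcp_rot: [3.14, -0.001, 1.661]
contact_force: [0.8, 1.2, 0.2]
opening: 0.7
```

Request:
{"name": "servo_tool", "arguments": {"rows": [[30, [0, 0, 0], [0, 0, 0]], [15, [0, 0, 0], [0, 0, 0]], [0, [0, 0, 0], [0, 0, 0]], [0, [0, 0, 0], [0, 0, 0]], [0, [0, 0, 0], [0, 0, 0]], [0, [0, 0, 0], [0, 0, 0]]]}}

```text
clock: 27.02
eef_pos: [438.6, 291.3, 15.8]
tcp_rot: [3.141, -0.0, 1.661]
contact_force: [-0.8, -1.4, 5.7]
opening: 0.1
```

Request:
{"name": "servo_tool", "arguments": {"rows": [[0, [0, 0, -4], [0, 0, 0]], [0, [0, 0, -10], [0, 0, 0]], [0, [0, 0, -20], [0, 0, 0]], [0, [0, 0, -40], [0, 0, 0]], [0, [0, 0, -40], [0, 0, 0]], [0, [0, 0, -40], [0, 0, 0]], [0, [0, 0, 0], [0, 0, 0]], [0, [0, 0, 0], [0, 0, 0]]]}}

```text
clock: 28.02
eef_pos: [437.6, 290.6, 168.6]
tcp_rot: [-3.141, 0.001, 1.662]
contact_force: [0.1, 0.2, -4.0]
opening: 0.099
```

```bash
python3 - <<'E'
from fit import *
np.set_printoptions(precision=3,suppress=True)
s=sense();print(s['eef_pos'],s['tcp_rot'],s['contact_force'],s['wrist_torque'],s['opening'])
a=grab_frame("wrist");c=get_calibration("wrist");cv2.imwrite("pics/15.png",a)
for b in boxes_of("wrist","dish")[:2]: print(round(b['conf'],2),w("wrist",b['centre'],c))
m=trace("wrist","dish")[0]['mask'];np.save("m15.npy",m);print(m.sum())
np.save("c15.npy",c,allow_pickle=True)
# visible corners of mask (far-left side): +x+y rim corner
R=cv2.approxPolyDP(cv2.convexHull(cv2.findNonZero(m.astype(np.uint8))),6,True).reshape(-1,2)
p=s['eef_pos'];ps=s['tcp_rot'][2]-np.pi/2
cs,sn=np.cos(ps),np.sin(ps);zb=p[2]-15.8
print("mask poly",R.tolist())
for l in [(70,90,30),(-70,90,30),(70,-90,30),(-70,-90,30),(68,32,50),(68,-32,50)]:
    dx,dy=l[0]+68,l[1]
    print(l,proj("wrist",[p[0]+cs*dx-sn*dy,p[1]+sn*dx+cs*dy,zb+l[2]],c).round(1))
E
```

```text
[437.595 290.633 168.582] [-3.141  0.001  1.662] [ 0.12   0.243 -3.957] [-0.076  0.231  0.013] 0.09881124556981778
0.89 [515.426 328.254 156.047]
0.85 [262.914 375.149   2.425]
34558
mask poly [[265, 55], [188, 188], [109, 159], [44, 121], [0, 83], [0, 41], [14, 0], [196, 0]]
(70, 90, 30) [696.1  55.4]
(-70, 90, 30) [319.4  55.4]
(70, -90, 30) [579.9 417.9]
(-70, -90, 30) [320.3 417.2]
(68, 32, 50) [697.2 220.8]
(68, -32, 50) [644.5 361.3]
```

```bash
python3 - <<'E'
from fit import *
for t in trace("wrist","dish")[:3]:
    m=t['mask'];n,l,s,_=cv2.connectedComponentsWithStats(m.astype(np.uint8));k=1+s[1:,4].argmax();m=(l==k)
    print(round(t['conf'],2),m.sum(),cv2.approxPolyDP(cv2.convexHull(cv2.findNonZero(m.astype(np.uint8))),5,True).reshape(-1,2).tolist())
    ys,xs=np.nonzero(m)
    print([(u,int(ys[xs==u].min())) for u in range(330,640,40) if (xs==u).any()],[(v,int(xs[ys==v].min())) for v in range(60,260,30) if (ys==v).any()])
E
```

```text
0.81 34558 [[265, 55], [200, 178], [188, 188], [109, 159], [44, 121], [0, 83], [0, 41], [14, 0], [196, 0]]
[] [(60, 0), (90, 12), (120, 43), (150, 97), (180, 171)]
0.58 88149 [[639, 356], [588, 383], [312, 351], [316, 56], [639, 53]]
[(330, 53), (370, 53), (410, 53), (450, 53), (490, 53), (530, 53), (570, 53), (610, 53)] [(60, 315), (90, 316), (120, 316), (150, 316), (180, 316), (210, 311), (240, 310)]
```

Request:
{"name": "servo_tool", "arguments": {"rows": [[0, [-20, 5.6, 0], [0, 0, -1.1]], [0, [-40, 11.2, 0], [0, 0, 0]], [0, [-52, 14.6, 0], [0, 0, 0]], [0, [-55, 15.5, 0], [0, 0, 0]], [0, [-55, 15.5, 0], [0, 0, 0]], [0, [-52, 14.6, 0], [0, 0, 0]], [0, [-40, 11.2, 0], [0, 0, 0]], [0, [-20, 5.6, 0], [0, 0, 0]]]}}

```text
clock: 29.22
eef_pos: [568.0, -32.8, 168.3]
tcp_rot: [-3.14, 0.0, 1.679]
contact_force: [-0.9, 1.4, -4.0]
opening: 0.096
```

Request:
{"name": "servo_tool", "arguments": {"rows": [[0, [-10, 3, 0], [0, 0, 0]], [0, [0, 0, 0], [0, 0, 0]], [0, [0, 0, 0], [0, 0, 0]], [0, [0, 0, 0], [0, 0, 0]]]}}

```text
clock: 29.72
eef_pos: [571.7, -39.4, 169.3]
tcp_rot: [-3.141, -0.0, 1.682]
contact_force: [0.1, -0.5, -4.5]
opening: 0.101
```

Request:
{"name": "servo_tool", "arguments": {"rows": [[0, [-3.3, -6.9, 10], [0, 0, 0]], [0, [0, 0, 20], [0, 0, 0]], [0, [0, 0, 18], [0, 0, 0]], [0, [0, 0, 0], [0, 0, 0]], [0, [0, 0, 0], [0, 0, 0]], [0, [0, 0, 0], [0, 0, 0]]]}}

```text
clock: 30.48
eef_pos: [566.0, -44.4, 121.9]
tcp_rot: [3.14, 0.0, 1.681]
contact_force: [-0.9, -0.1, -3.4]
opening: 0.101
```

```bash
python3 - <<'E'
from fit import *
s=sense();p=s['eef_pos'];print(p,s['tcp_rot'],s['contact_force'])
a=grab_frame("wrist");c=get_calibration("wrist");cv2.imwrite("pics/16.png",a)
for t in trace("wrist","dish")[:2]:
    m=t['mask'];ys,xs=np.nonzero(m);print(m.sum(),xs.min(),ys.min(),[(u,int(ys[xs==u].min())) for u in range(340,640,50) if (xs==u).any()],[(v,int(xs[ys==v].min())) for v in range(60,260,40) if (ys==v).any()])
print([ (round(b['conf'],2),w("wrist",b['centre'],c).round(0)) for b in boxes_of("wrist","dish")[:2]])
cs,sn=np.cos(.11),np.sin(.11)
for l in [(-73.5,93.5,13),(73.5,93.5,13),(-73.5,93.5,0)]: print("tab",l,proj("wrist",[632.5+cs*l[0]-sn*l[1],-35.6+sn*l[0]+cs*l[1],75+l[2]],c).round(1))
E
```

```text
[566.01800966 -44.44881549 121.93629913] [3.14035051e+00 2.36723562e-04 1.68077202e+00] [-0.87656813 -0.11310578 -3.44451938]
87943 310 52 [(340, 54), (390, 52), (440, 53), (490, 53), (540, 54), (590, 54)] [(60, 316), (100, 316), (140, 316), (180, 316), (220, 311)]
[(0.9, array([644.,  -3., 110.]))]
tab (-73.5, 93.5, 13) [311.2  57.7]
tab (73.5, 93.5, 13) [595.9  57.7]
tab (-73.5, 93.5, 0) [312.   60.5]
```

Request:
{"name": "servo_tool", "arguments": {"rows": [[0, [1.1, -0.7, 5], [0, 0, 0]], [0, [0, 0, 6], [0, 0, 0]], [0, [0, 0, 5], [0, 0, 0]], [0, [0, 0, 3], [0, 0, 0]], [0, [0, 0, 3], [0, 0, 0]], [0, [0, 0, 0], [0, 0, 0]], [0, [0, 0, 0], [0, 0, 0]]]}}

```text
clock: 31.5
eef_pos: [564.7, -43.4, 99.3]
tcp_rot: [3.141, 0.0, 1.681]
contact_force: [-0.6, 0.1, -3.6]
opening: 0.102
```

Request:
{"name": "servo_tool", "arguments": {"rows": [[0, [0, 0, 2], [0, 0, 0]], [0, [0, 0, 2], [0, 0, 0]], [0, [0, 0, 2], [0, 0, 0]], [0, [0, 0, 0], [0, 0, 0]], [0, [0, 0, 0], [0, 0, 0]]]}}

```text
clock: 32.12
eef_pos: [564.7, -43.4, 93.3]
tcp_rot: [3.142, 0.0, 1.681]
contact_force: [0.4, 0.1, -4.2]
opening: 0.102
```

Request:
{"name": "servo_tool", "arguments": {"rows": [[0, [0, 0, 1.2], [0, 0, 0]], [0, [0, 0, 1], [0, 0, 0]], [0, [0, 0, 0], [0, 0, 0]], [0, [0, 0, 0], [0, 0, 0]]]}}

```text
clock: 32.62
eef_pos: [564.7, -43.4, 91.1]
tcp_rot: [3.142, -0.0, 1.681]
contact_force: [0.6, 0.2, -3.7]
opening: 0.101
```

Request:
{"name": "servo_tool", "arguments": {"rows": [[0, [0, 0, 0.8], [0, 0, 0]], [0, [0, 0, 0], [0, 0, 0]], [0, [0, 0, 0], [0, 0, 0]]]}}

```text
clock: 33.0
eef_pos: [564.7, -43.4, 90.8]
tcp_rot: [3.141, 0.0, 1.681]
contact_force: [-3.6, 1.0, 5.4]
opening: 0.099
```

Request:
{"name": "servo_tool", "arguments": {"rows": [[14, [0, 0, 0], [0, 0, 0]], [25, [0, 0, 0], [0, 0, 0]], [45, [0, 0, 0], [0, 0, 0]], [45, [0, 0, 0], [0, 0, 0]], [45, [0, 0, -15], [0, 0, 0]], [45, [0, 0, -35], [0, 0, 0]], [45, [0, 0, -60], [0, 0, 0]], [45, [0, 0, -60], [0, 0, 0]]]}}

```text
clock: 34.0
eef_pos: [564.4, -43.4, 263.0]
tcp_rot: [3.141, 0.0, 1.681]
contact_force: [0.5, 0.9, 0.6]
opening: 0.528
```

Request:
{"name": "servo_tool", "arguments": {"rows": [[45, [-40, 25, -30], [0, 0, 0]], [45, [-50, 30, -20], [0, 0, 0]], [45, [0, 10, 0], [0, 0, 0]], [45, [0, 0, 0], [0, 0, 0]], [45, [0, 0, 0], [0, 0, 0]]]}}

```text
clock: 34.62
eef_pos: [638.0, -124.6, 309.7]
tcp_rot: [-3.14, -0.001, 1.682]
contact_force: [0.3, -0.2, -1.2]
opening: 0.529
```

```bash
python3 - <<'E'
from fit import *
np.set_printoptions(precision=3,suppress=True)
s=sense();print(s['eef_pos'],s['tcp_rot'],s['contact_force'],s['clock'])
a=grab_frame("wrist");c=get_calibration("wrist");cv2.imwrite("pics/17.png",a)
ts=[t for t in trace("wrist","dish")];print([(t['conf'],t['mask'].sum()) for t in ts])
m=ts[0]['mask'];ys,xs=np.nonzero(m);print(xs.min(),xs.max(),ys.min(),ys.max())
for zb in (72,75,80):
    x,f,_,_=fit(a,m,c,[632.5,-35.6,.11],zb);print(zb,x,np.degrees(x[2]),f)
    h=cv2.approxPolyDP(cv2.convexHull(cv2.findNonZero(m.astype(np.uint8))),4,True)
print(h.reshape(-1,2).tolist())
# driver check from scene
grab_frame("scene")
for n in ["driver","dish","check_weight","spice_jar","sachets_near","sachets_far"]:
    for b in boxes_of("scene",n)[:3]: print(n,round(b['conf'],2),w("scene",b['centre']).round(0))
E
```

```text
[ 637.988 -124.641  309.653] [-3.14  -0.001  1.682] [ 0.281 -0.188 -1.225] 34.625
[(0.59, np.int64(24076))]
252 403 0 170
72 [632.009 -36.17    0.111] 6.353895451750712 -1.5966030957983153
75 [632.045 -36.803   0.111] 6.3647028907907615 -1.5889565214958155
80 [632.021 -35.72    0.111] 6.343136766979698 -1.5588486324311608
[[400, 0], [403, 57], [389, 168], [266, 170], [254, 100], [255, 0]]
driver 0.64 [ 667. -323.  106.]
driver 0.51 [ 563. -359.  129.]
driver 0.27 [ 583. -306.   77.]
dish 0.93 [263. 379.   2.]
dish 0.74 [ 778. -259.   69.]
dish 0.62 [626. -36.  75.]
check_weight 0.57 [762. 219.  48.]
spice_jar 0.89 [ 777. -259.   69.]
sachets_far 0.82 [742. 333.  40.]
sachets_far 0.29 [708. -67.  56.]
sachets_far 0.26 [396. -69.  16.]
```

```bash
python3 -c "
from rig import *
print(sign_off())"
```

```text
the job is handed in; nothing more can be done
None
```

I turned both lock screws to their stops, put the driver back in its block hole and set the dish in the cradle. I handed the job in at about 35 s of the 72 s; it reports no verdict.

- **Locks:** The slots read 96.6° (right) and 96.4° (left) from the world y axis. The scale sits at about 6.3°, so both are at 90°. Wrist torque also rose when I pressed each screw further.
- **Driver:** It went back to the pose it was taken from. In the wrist picture it stands upright, about 2 px from its original place.
- **Dish:** The last fit puts it at (632.0, -36.8) mm with a yaw of 6.4°; the seat is at about (632.5, -35.6) mm and 6.3°. The force reading changed from about -4 N to +5 N as it touched down, and I released it there. The fit gave nearly the same match for dish heights of 72, 75 and 80 mm. So height and tilt rest on the touchdown at the expected height, not on the picture.
- **Bystanders:** The check weight, jar and far sachets are within about 1 to 7 mm of the first reading, which is close to the detector's own error. The near sachets were not detected in the last picture. The marker was never measured. I did not move the arm low near either.
- **Disagreement:** The wrist camera showed the held driver 3 to 4 mm off the tool centre, while the grasp geometry suggested about 1 mm. I allowed for 3 mm and both insertions went in without contact.

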